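Jack up the garden cart and hold the handle down

ROBOT

A 7-joint arm with a two-finger parallel gripper is mounted at the origin on the work surface. World frame = base frame: x ahead of the robot, y to its left, z up, the work surface at z = 0. Lengths are in m, angles in rad, forces in N, time in s.
With the tool pointing down it reaches from about 0.4 to 0.925 m from the base axis. Payload 5.6 kg.
Tool frame: the origin (TCP) lies between the finger pads; the fingertips stand 8 mm ahead of it and the grasp point (between the pads) lies 11 mm behind it; z points along the fingers, y is the line along which they close (so a half turn about z gives the same grasp; the last joint's range is limited). The gripper opens to 85 mm and grips with 20 to 120 N. Pads are 22 mm wide; open, the fingers measure 114 mm over their backs; the gripper's body (76 mm by 85 mm) begins 54 mm behind the grasp point. The pads swing forward as they close: fully open they stand 13 mm farther back than shut.
Start: joints at [-1.223, 0.468, -0.012, 1.603, 0.006, 1.071, -0.056], TCP at [0.248, 0.601, 0.239] pointing down, gripper open.
Joint ranges: [-2.53, 2.53], [-0.31, 2.02], [-1.57, 1.55], [0.28, 2.44], [-1.29, 4.43], [0.15, 1.84], [-2.92, 2.92]. Speed limits (rad/s): [2.57, 2.57, 3.14, 3.14, 3.14, 3.14, 3.14].

INTERFACE

Orientations are given as a unit quaternion [x, y, z, w].
In Python, from plant import manip, read_camera, camera_model, look_for, cut_out, mark_of gives the robot as it stands.
- The arm moves only by the shell command python3 -m creep 'ROWS' [FORCE]. ROWS is JSON, a list of rows, each a list of 3 entries, a list of its own where there are three numbers: the shift along the tool's x, y, z in mm, then the turn, a rotation vector about the tool's x, y, z in rad, then the closure, from 0 (fully open) to 1 (shut). A call has 1 to 10 rows; each row is the pose to reach, as a shift and turn from the pose commanded when the call began, along the tool's axes at that moment; what a row does not reach only later rows make up. A row lasts 1/8 s, in which the tool goes at most 62.5 mm and 10.7 degrees, less where a joint would pass 70% of its speed; a pose out of reach is approached as far as the arm can. A call with a gripper value outside its range is refused whole. The fingers move at their own pace and stop on an object; FORCE is the grip in N (left out, the last holds). Time passes only in rows, so rows that repeat a pose let the fingers close. It gives the time, the measured TCP pose, the force, the opening and the grip force at its end, in the units of the state.
- manip.sense(): the state, without advancing time (a new reading comes with each control period).
- read_camera(name): name is "scene" or "top" or "wrist"; returns (picture, depth): 480x640x3 uint8, red, green, blue; 480x640 float32, m along the optical axis (not along the pixel's ray), 0 where there is no reading.
- camera_model(name): a dict with "vfov" (degrees; the focal length in pixels is half the picture's height over the tangent of half this angle, whatever the lens; pixels are square), "cx", "cy" (the principal point, pixels), "world_from_camera" (4x4, takes a point from camera to world coordinates). Camera axes: x right, y down, z forward; pixel columns grow to the right and rows downward; lengths in m; the calibration is good to about 2 mm. A picture is of the moment at which its call begins: read the wrist's pose just before it. camera_model takes no time and is no camera call; for the wrist camera it gives the pose at the moment of the call.
- manip.finish_job(): hands the job in; it is judged then, once.
Trained networks look in the newest picture that a camera, given by its name, has taken for a name from the list of things; names that differ only in an ending like _2 or _b are one class to them, and where a whole thing is asked for, a point or a joint stands for the part that bears it (a point fixed in the world has none). Each returns a list of dicts, best first, with "p" (0 to 1); they miss things now and then, are a little off and sometimes report something else, mostly with a low value. They report only what shows in the picture. A call takes as long as a camera call.
- look_for(camera, thing): "pixel" ([column, row] in pixels, amid what is visible of it).
- cut_out(camera, thing): "pixels" (480x640 bool, what is visible of it) and "pixel" ([column, row] in pixels, amid what is visible of it).
- mark_of(camera, thing): "pixel" ([column, row] in pixels: a listed point, or the origin of a listed thing).
The state is a dict: "t": time; "q": joint angles; "joint_velocities": joint speeds; "effort": joint torques, N m; "tool_pos": TCP position; "tcp_rot": TCP orientation; "wrist_force": force on the tool from outside, world axes, zero at the start; "wrist_torque": the same for the moment, N m; "opening": finger opening in m; "grasp_force": force on a finger pad.
Only numpy, scipy, OpenCV 4.12 (cv2) and the standard library are available. Lean on these libraries where they do the work, as an engineer would, in place of code of your own. Each camera call takes 0.05 s, during which the arm holds its last target. There are 200 camera calls.

TASK

The cart's back axle is already on stands; now lift the wheeled end. Stand the bottle jack under the marked lifting plate, its saddle centred below the bolt head, and pump its handle until both tyres are at least 15 mm clear of the bench. Finish holding: keep the handle pressed right down at the bottom of its stroke so that the mate can slide the stands under, leave the cart's weight on the jack alone, and do not disturb the loose stands or the tin.

Things in the scene. Friction and masses are not known exactly. Their poses are not given: they have to be found in the camera images.
- jack: aluminium bottle jack, 0.75 to 1 kg. Origin on the ram axis at the underside; z up, x towards its handle. Base from x = -42 to 85 mm, 84 wide, 14 thick; round body 50 mm in diameter on the ram axis, up to z = 98 (cap to 107), graspable from above; pump cylinder 24 mm wide at x = 58, 55 high; handle pivot at x = 42, z = 80. Pushed level by its pinched handle it slides; wrenched, it tips.
- saddle (a point): centre of the top of the jack's round steel saddle (34 mm in diameter, 12 mm thick) on the ram. 125 mm above the bench with the ram down; the ram rises by up to 45 mm and starts fully down.
- jack_handle (a joint): pump handle angle, rad: 0 = bottom stop (bar 0.1 rad below level), 0.8 = top stop. It stays where left; 1 N at the grip moves it, 4 to 9 N down under load. A full stroke down raises the ram 9 to 11 mm (14 mm takes up the gap; the load costs 2 mm of give); begun below 0.75, only 6 or 3 mm. Moving up leaves the ram. Let go loaded at the bottom, it kicks up 0.08 and the ram sinks 1 mm.
- handle_bar: the straight handle bar. Origin on the handle pivot, y along the pivot axis. The bar runs outward, 195 mm from the pivot to its end; the outer 95 mm is a rubber grip 21 mm in diameter, inside it a 16 mm bar. Pinched from above, the tool swings with it, square to the bar.
- handle_grip (a point): point on the axis of the rubber grip, 155 mm from the pivot: the place to hold and push.
- cart: garden cart, 5.5 to 7.8 kg, deck on a steel frame. Origin at the middle of its wheel axle, 125 mm up; x along the axle, y to the wheeled end, z up. 250 mm wheels, 60 wide, at x = -190 and 190; end rail at y = 65 to 95, deck 197 above the bench. It tips about its back axle at y = -540, on two fixed stands. Bring the jack in from beyond the end rail, its handle pointing away (along the cart's y).
- lift_mark (a point): the marked lift point: centre of the underside of the 60 x 60 x 6 mm steel lifting plate that sticks out below the middle of the end rail (x = 0, y = 115 mm of the cart), 139 mm above the bench at the start. Straight above it, on the plate's top, is a hexagonal bolt head 27 mm across, 10 mm high.
- tyre_foot (a point): point midway between the lowest points of the two tyres; its height above the bench is the tyres' clearance (0 at the start). It rises 0.82 times as much as the lift point.
- stand_a: loose steel axle stand, 100 x 100 mm foot, 131 mm high, origin under its centre; leave alone.
- stand_b: second loose axle stand of the same kind; leave alone.
- grease_tin: closed metal tin, 86 mm in diameter, 100 mm high, origin under its centre; leave alone.

How it is judged:
On the way, in this order (a step that is already met when the one before it is completed fails the run):
1. the jack stands on the bench with its saddle centred under the marked lifting plate, the cart not yet lifted (horizontal distance between saddle and lift_mark below 0.015 m and height (world z) of jack below 0.006 m and angle between jack's own z axis and vertical below 0.06 rad and height (world z) of tyre_foot below 0.003 m), for 0.2 s.
2. the jack has taken the weight and the tyres leave the bench (height (world z) of tyre_foot above 0.005 m and contact force between jack and cart above 10 N), for 0.1 s.
At the end, for the whole second after the job is handed in: Tyres at least 15 mm (less 0.5) off the bench and still; over 10 N of the cart on the saddle, within 18 mm of the lift mark; jack upright (0.06 rad); robot not touching the cart; fingers still on the handle bar (over 1.5 N), which is at the bottom of its stroke (under 0.05 rad) (height (world z) of tyre_foot above 0.0145 m and horizontal distance between saddle and lift_mark below 0.018 m and angle between jack's own z axis and vertical below 0.06 rad and contact force between jack and cart above 10 N and contact force between each of the arm, the fingers and cart below 1 N and value of joint jack_handle below 0.05 rad and contact force between the fingers and handle_bar above 1.5 N and angular speed of cart below 0.1 rad/s); the arm keeps its last pose, push and grip.
It fails at once if the jack is tipped over (angle between jack's own z axis and vertical above 0.5 rad).
It fails at once if a loose stand or the tin is disturbed (distance of any of stand_a, stand_b, grease_tin from where it was at the start of the episode above 0.03 m or angle between any of stand_a, stand_b, grease_tin's own z axis and vertical above 0.3 rad).
It also fails if it takes over 69 s, if anything falls off the work surface, if the arm or the gripper's body presses on something with over 40 N, if the wrist force passes 120 N, or if a joint passes its speed limit or range.

## Working session

There is one attempt and no reset: what is moved stays moved. The work goes in short steps, Python scripts to look and compute and a shell command to move; the robot and the scene stay as the last step left them, time stands still between calls to the robot, and variables do not carry over. Pictures are saved under pics/ and viewed, at most 10 in all, crops included, and the job is handed in when it is done.

```bash
mkdir -p pics; ls; cat > h.py <<'E'
import numpy as np, cv2
from plant import manip, read_camera, camera_model, look_for, cut_out, mark_of
from scipy.spatial.transform import Rotation as R
def ray(cam,px,m=None):
    m=m or camera_model(cam); f=240/np.tan(np.radians(m['vfov']/2))
    d=np.array([(px[0]-m['cx'])/f,(px[1]-m['cy'])/f,1.]); T=np.array(m['world_from_camera'])
    return T[:3,3],T[:3,:3]@d
def at_depth(cam,px,z): o,d=ray(cam,px); return o+d*z
def at_h(cam,px,h): o,d=ray(cam,px); return o+d*(h-o[2])/d[2]
def cloud(cam,mask,depth):
    r,c=np.nonzero(mask&(depth>0)); m=camera_model(cam); f=240/np.tan(np.radians(m['vfov']/2)); z=depth[r,c]
    T=np.array(m['world_from_camera']); P=np.stack([(c-m['cx'])/f*z,(r-m['cy'])/f*z,z],1)
    return P@T[:3,:3].T+T[:3,3]
E
python3 - <<'E'
from h import *
np.set_printoptions(precision=4,suppress=True)
for cam in ['scene','top']:
    p,d=read_camera(cam); cv2.imwrite(f'pics/{cam}0.png',p[:,:,::-1]); print(cam,camera_model(cam))
    for t in ['jack','saddle','handle_bar','handle_grip','cart','lift_mark','stand_a','grease_tin','tyre_foot']:
        for k in mark_of(cam,t)[:2]:
            u,v=k['pixel']; z=d[min(479,max(0,int(v))),min(639,max(0,int(u)))]
            h={'jack':0,'saddle':.125,'lift_mark':.139,'stand_a':0,'grease_tin':0,'cart':.125,'tyre_foot':0}.get(t)
            print(t,round(k['p'],2),np.round([u,v],1),'depth pt',at_depth(cam,(u,v),z),'h pt',None if h is None else at_h(cam,(u,v),h))
print(manip.sense())
E
```

```text
pics
scene {'vfov': 50.88340731991776, 'cx': 323.25921232171373, 'cy': 240.45673674936342, 'world_from_camera': array([[ 0.9059,  0.2568, -0.3367,  0.9443],
       [ 0.4234, -0.559 ,  0.7129, -0.5028],
       [-0.0052, -0.7884, -0.6152,  0.7575],
       [ 0.    ,  0.    ,  0.    ,  1.    ]])}
jack 0.66 [283.9 277.1] depth pt [0.52   0.1949 0.024 ] h pt [0.5061 0.2178 0.    ]
saddle 0.51 [279.7 233.4] depth pt [0.5068 0.2124 0.1264] h pt [0.5058 0.214  0.125 ]
handle_bar 0.88 [296.7 242.5] depth pt [0.5294 0.2423 0.0885] h pt None
handle_grip 0.89 [327.9 191.4] depth pt [0.5293 0.4029 0.125 ] h pt None
cart 0.89 [180.9 334.8] depth pt [ 0.5419 -0.1413  0.1947] h pt [ 0.492  -0.0965  0.125 ]
lift_mark 0.72 [216. 281.] depth pt [ 0.5142 -0.0141  0.1847] h pt [0.4799 0.0249 0.139 ]
stand_a 0.71 [386.9 345.5] depth pt [ 0.78    0.1294 -0.0012] h pt [ 0.7802  0.1284 -0.    ]
stand_a 0.57 [385.4 234.9] depth pt [ 0.6583  0.4649 -0.0043] h pt [0.6599 0.4595 0.    ]
grease_tin 0.69 [348.6 185.3] depth pt [0.5085 0.5829 0.035 ] h pt [0.4873 0.6355 0.    ]
top {'vfov': 42.311579579814435, 'cx':
[... 1101 characters left out ...]
in 0.62 [342.  299.8] depth pt [0.491  0.2172 0.1275] h pt [0.5088 0.2141 0.    ]
tyre_foot 0.2 [491.2 305.6] depth pt [ 0.4803 -0.0727  0.1987] h pt [ 0.508  -0.1256  0.    ]
{'t': 1.0, 'q': array([-1.223 ,  0.4675, -0.0116,  1.6027,  0.006 ,  1.0714, -0.0563]), 'joint_velocities': array([-0.0011, -0.0005, -0.0001, -0.0019,  0.0009, -0.0002, -0.0006]), 'effort': array([ -0.0012, -53.2239,   0.0215, -25.1633,   0.0118,   0.0014,
         0.    ]), 'tool_pos': array([0.2477, 0.601 , 0.2393]), 'tcp_rot': array([0.1942, 0.981 , 0.    , 0.    ]), 'wrist_force': array([0.1943, 0.0209, 0.7746]), 'wrist_torque': array([-0.004 ,  0.0171, -0.0055]), 'grasp_force': 0.0, 'opening': 0.08576635883095751}
```

```bash
python3 - <<'E'
import cv2,numpy as np
a=cv2.imread('pics/scene0.png');b=cv2.imread('pics/top0.png')
cv2.imwrite('pics/both.png',np.hstack([a[130:430,120:520],b[130:430,120:520]]))
from h import *
np.set_printoptions(precision=4,suppress=True)
for cam in ['scene','top']:
    p,d=read_camera(cam)
    for t in ['handle_bar','saddle','lift_mark','cart']:
        for k in cut_out(cam,t)[:1]:
            P=cloud(cam,k['pixels'],d); print(cam,t,k['p'],len(P),np.median(P,0),np.percentile(P,2,axis=0),np.percentile(P,98,axis=0))
            if t=='handle_bar':
                Q=P-np.median(P,0); u,s,v=np.linalg.svd(Q,full_matrices=False); print('dir',v[0],s)
            if t=='cart':
                Q=P[(P[:,2]>.185)&(P[:,2]<.21)]; r=cv2.minAreaRect(Q[:,:2].astype(np.float32)); print(r,Q[:,1].max())
E
```

```text
scene handle_bar 0.71 608 [0.5285 0.3489 0.1078] [0.5115 0.2582 0.0834] [0.544  0.4439 0.1351]
dir [-0.0885 -0.9746 -0.2055] [1.41   0.4573 0.1359]
scene saddle 0.67 169 [0.5135 0.2116 0.1245] [0.4973 0.2002 0.1156] [0.5263 0.2294 0.1269]
scene lift_mark 0.75 58422 [ 0.5323 -0.1828  0.1968] [ 0.3062 -0.3718  0.078 ] [ 0.7191 -0.0008  0.2458]
scene cart 0.87 58600 [ 0.5325 -0.1825  0.1968] [ 0.3059 -0.3718  0.0718] [ 0.719  -0.0002  0.2458]
((0.5077077150344849, -0.19305992126464844), (0.4331544041633606, 0.41255196928977966), 5.595444202423096) 0.032458248321762806
top handle_bar 0.83 884 [0.5242 0.3568 0.112 ] [0.5073 0.2509 0.0847] [0.5422 0.4455 0.1378]
dir [-0.1083 -0.9632 -0.2461] [1.8378 0.3555 0.1646]
top saddle 0.61 209 [0.5083 0.2161 0.1259] [0.4937 0.2011 0.1193] [0.524  0.2321 0.1309]
top lift_mark 0.62 35550 [ 0.5021 -0.1331  0.1984] [ 0.2822 -0.3556  0.0754] [0.6939 0.0315 0.2485]
top cart 0.83 34885 [ 0.503  -0.1342  0.1985] [ 0.2834 -0.3554  0.0944] [0.6926 0.0302 0.2486]
((0.5006299018859863, -0.18183200061321259), (0.4359482526779175, 0.40883639454841614), 5.319258213043213) 0.03900490634683962
```

View pics/both.png

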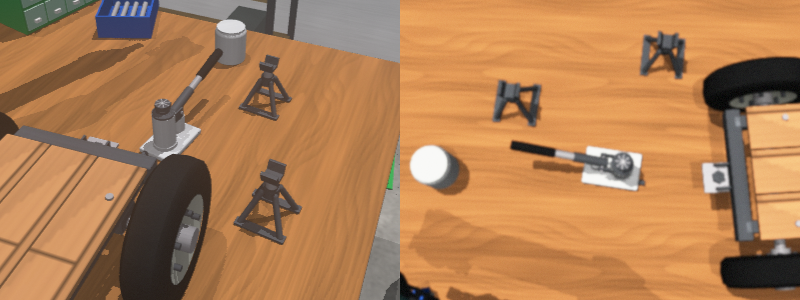

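The crops show the jack's saddle at about (622,160) in the top crop, its handle pointing left towards the tin. The plate with its bolt is at (716,178), and both loose stands are well to the side. Next I'll triangulate and work out the approach.

```bash
cat >> h.py <<'E'
def tri(rays):
    A=0;b=0
    for o,d in rays:
        d=d/np.linalg.norm(d);M=np.eye(3)-np.outer(d,d);A=A+M;b=b+M@o
    return np.linalg.solve(A,b)
def tool_rot(head,a):  # tool x along the bar outward (heading, elevation a), z pointing down
    x=np.array([np.cos(a)*np.cos(head),np.cos(a)*np.sin(head),np.sin(a)])
    y=np.cross([0,0,-1],[np.cos(head),np.sin(head),0]); return R.from_matrix(np.stack([x,y,np.cross(x,y)],1))
def rel(p,r,base=None):
    s=manip.sense(); p0,r0=(s['tool_pos'],R.from_quat(s['tcp_rot'])) if base is None else base
    return np.round(r0.inv().apply(np.array(p)-p0)*1000,1),np.round((r0.inv()*r).as_rotvec(),3)
def tcp_for(grip,r,up=0): return np.array(grip)+r.apply([0,0,.011-up])
E
python3 - <<'E'
from h import *
np.set_printoptions(precision=4,suppress=True)
px={}
for cam in ['scene','top']:
    read_camera(cam)
    for t in ['handle_grip','handle_bar','saddle','lift_mark','jack']:
        px[cam,t]=mark_of(cam,t)[0]['pixel']
for t in ['handle_grip','handle_bar','saddle','lift_mark','jack']: print(t,tri([ray(c,px[c,t]) for c in ['scene','top']]),px['top',t])
for h in (.15,.155): print('bolt',at_h('top',(438,308),h))
g=np.array([.530,.405,.115]); r=tool_rot(np.radians(83.8),.23)
for up in (.1,0): print(up,tcp_for(g,r,up),rel(tcp_for(g,r,up),r))
print(rel(tcp_for(g,r,.1),tool_rot(np.radians(83.8),0)))
E
```

```text
handle_grip [0.5318 0.4095 0.1216] [250.4, 277.0]
handle_bar [0.5119 0.2641 0.0721] [321.3, 295.2]
saddle [0.5085 0.2186 0.1215] [342.5, 293.4]
lift_mark [0.4791 0.025  0.1383] [435.3, 307.7]
jack [0.508  0.2142 0.014 ] [342.0, 299.1]
bolt [0.4782 0.0225 0.15  ]
bolt [0.4776 0.0234 0.155 ]
0.1 [0.5278 0.3848 0.2017] (array([-341.4,  -93.1,   37.7]), array([-0.148,  0.197,  1.282]))
0 [0.5303 0.4075 0.1043] (array([-335. ,  -71.3,  135. ]), array([-0.148,  0.197,  1.282]))
(array([-341.4,  -93.1,   37.7]), array([ 0.   , -0.   ,  1.288]))
```

```bash
python3 -m creep '[[[-45,-12,0],[0,0,0.16],0.2],[[-90,-24,5],[0,0,0.32],0.3],[[-135,-36,10],[0,0,0.48],0.4],[[-180,-48,15],[0,0,0.64],0.4],[[-225,-60,20],[0,0,0.8],0.4],[[-270,-74,25],[0,0,0.96],0.4],[[-315,-86,30],[-0.05,0.07,1.12],0.4],[[-341,-93,35],[-0.1,0.13,1.2],0.4],[[-341,-93,38],[-0.148,0.197,1.282],0.4],[[-341,-93,38],[-0.148,0.197,1.282],0.4]]' 60
python3 - <<'E'
from h import *
np.set_printoptions(precision=4,suppress=True)
s=manip.sense();print(s['q'],s['wrist_force'])
p,d=read_camera('wrist');cv2.imwrite('pics/w1.png',p[:,:,::-1])
for t in ['handle_grip','handle_bar']:
    for k in mark_of('wrist',t)[:1]: print(t,k['p'],k['pixel'],at_depth('wrist',k['pixel'],d[int(k['pixel'][1]),int(k['pixel'][0])]))
    for k in cut_out('wrist',t)[:1]:
        P=cloud('wrist',k['pixels'],d);Q=P-P.mean(0);print(np.median(P,0),np.linalg.svd(Q,full_matrices=False)[2][0],len(P))
g=np.array([.531,.407,.117]); r=tool_rot(np.radians(83.8),.23)
for up in (.0,): print(up,tcp_for(g,r,up),rel(tcp_for(g,r,up),r))
E
```

```text
t: 3.35
tool_pos: [0.5278, 0.3831, 0.201]
tcp_rot: [0.74, 0.663, 0.085, -0.076]
wrist_force: [0.2, 0.5, 0.1]
opening: 0.0511
grasp_force: 0.0
[-0.7891  0.4487  0.2498  1.7656 -0.3899  0.8313 -0.4321] [0.1946 0.5288 0.1486]
handle_grip 0.56 [318.8, 232.2] [0.5315 0.4147 0.1292]
[0.5261 0.391  0.1208] [0.1072 0.9615 0.2529] 6257
[0.526  0.3916 0.1205] [0.1048 0.9597 0.2608] 6332
0.0 [0.5313 0.4095 0.1063] (array([ 0.9,  1.8, 98.1]), array([-0.   ,  0.   ,  0.003]))
```

View pics/w1.png

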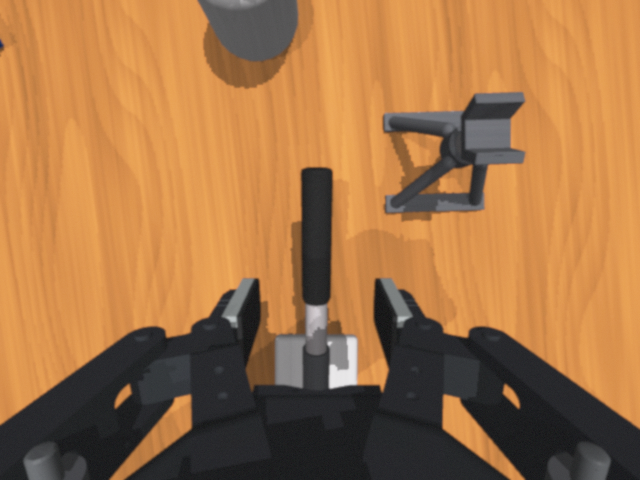

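The bar runs up the picture between the fingers, with the grip between rows 170 and 305 and centred at column 317. I'll descend and pinch it.

```bash
python3 -m creep '[[[2,1,40],[0,0.02,0],0.4],[[4,1,80],[0,0.025,0],0.4],[[5,1,96],[0,0.025,0],0.4],[[5,1,96],[0,0.025,0],1],[[5,1,96],[0,0.025,0],1],[[5,1,96],[0,0.025,0],1],[[5,1,96],[0,0.025,0],1],[[5,1,96],[0,0.025,0],1]]' 60
python3 - <<'E'
from h import *
np.set_printoptions(precision=4,suppress=True)
s=manip.sense();r=R.from_quat(s['tcp_rot']);x=r.as_matrix()[:,0]
print('grasp pt',s['tool_pos']-.011*r.as_matrix()[:,2],'x',x)
for cam in ['top','scene']:
    p,d=read_camera(cam)
    for t in ['saddle','jack','lift_mark']:
        for k in mark_of(cam,t)[:2]: print(cam,t,k['p'],k['pixel'],at_h(cam,k['pixel'],{'saddle':.125,'jack':0,'lift_mark':.139}[t]))
E
```

```text
t: 4.6
tool_pos: [0.532, 0.412, 0.11]
tcp_rot: [0.738, 0.662, 0.096, -0.085]
wrist_force: [0.5, 1.3, 0.7]
opening: 0.0195
grasp_force: 58.8
grasp pt [0.5317 0.4092 0.1206] x [0.1043 0.9617 0.2535]
top saddle 0.59 [162.8, 300.0] [0.4773 0.5876 0.125 ]
top saddle 0.48 [342.8, 291.6] [0.5085 0.216  0.125 ]
top jack 0.96 [341.0, 298.3] [0.5122 0.2165 0.    ]
top lift_mark 0.84 [435.7, 304.1] [0.4876 0.0252 0.139 ]
scene saddle 0.51 [282.6, 233.6] [0.5116 0.2159 0.125 ]
scene jack 0.86 [286.5, 275.4] [0.5087 0.2252 0.    ]
scene jack 0.41 [349.5, 184.7] [0.4884 0.6396 0.    ]
scene lift_mark 0.57 [217.6, 281.2] [0.4828 0.0257 0.139 ]
```

```bash
cat >> h.py <<'E'
def plan_slide(s1,h1,n,s0=None,h0=None):
    """rows taking saddle from s0,h0 to s1,h1 with rigid link from saddle to grasp point"""
    s=manip.sense();p0=s['tool_pos'];r0=R.from_quat(s['tcp_rot'])
    for k in range(1,n+1):
        f=k/n;sp=np.array(s0)+(np.array(s1)-s0)*f;Z=R.from_euler('z',(h1-h0)*f)
        off=p0-np.array([*s0,0]);p=np.array([*sp,0])+Z.apply(off)
        print(*rel(p,Z*r0,(p0,r0)))
E
python3 - <<'E'
from h import *
plan_slide([.488,.085],np.radians(95.4),10,[.5105,.2155],np.radians(83.7))
E
```

```text
[-12.8  -4.9  -3.4] [ 0.005  0.    -0.02 ]
[-25.7  -9.7  -6.7] [ 0.01  0.   -0.04]
[-38.7 -14.6 -10.1] [ 0.015  0.    -0.059]
[-51.8 -19.5 -13.6] [ 0.021  0.    -0.079]
[-64.9 -24.3 -17. ] [ 0.026  0.    -0.099]
[-78.2 -29.2 -20.5] [ 0.031  0.    -0.119]
[-91.5 -34.  -23.9] [ 0.036  0.    -0.138]
[-104.9  -38.8  -27.4] [ 0.041  0.    -0.158]
[-118.3  -43.6  -31. ] [ 0.046  0.    -0.178]
[-131.9  -48.4  -34.5] [ 0.052  0.    -0.198]
```

```bash
python3 -m creep '[[[-6,-2,-2],[0.002,0,-0.01],1],[[-13,-5,-3],[0.005,0,-0.02],1],[[-19,-7,-5],[0.008,0,-0.03],1],[[-26,-10,-7],[0.01,0,-0.04],1],[[-32,-12,-8],[0.012,0,-0.05],1],[[-39,-15,-10],[0.015,0,-0.059],1],[[-45,-17,-12],[0.018,0,-0.07],1],[[-52,-19.5,-13.6],[0.021,0,-0.079],1],[[-58,-22,-15],[0.024,0,-0.09],1],[[-65,-24.3,-17],[0.026,0,-0.099],1]]'
cat > look.py <<'E'
from h import *
import sys
np.set_printoptions(precision=4,suppress=True)
s=manip.sense();r=R.from_quat(s['tcp_rot']);x=r.as_matrix()[:,0]
print(s['t'],'grasp pt',s['tool_pos']-.011*r.as_matrix()[:,2],'head',np.degrees(np.arctan2(x[1],x[0])),'elev',np.arcsin(x[2]),'F',s['wrist_force'],'M',s['wrist_torque'],s['opening'])
for cam in ['top','scene']:
    p,d=read_camera(cam); cv2.imwrite(f'pics/{cam}{s["t"]:.1f}.png',p[:,:,::-1])
    for t,h in dict(saddle=.125,jack=0,lift_mark=.139).items():
        for k in mark_of(cam,t)[:1]: print(cam,t,round(k['p'],2),np.round(k['pixel']),at_h(cam,k['pixel'],h))
    for k in cut_out(cam,'jack')[:1]:
        P=cloud(cam,k['pixels'],d);Q=P[(P[:,2]<.018)&(P[:,2]>.010)]
        if len(Q)>30: print('base',len(Q),cv2.minAreaRect(Q[:,:2].astype(np.float32)),'z',np.median(Q[:,2]))
E
python3 look.py
```

```text
t: 6.25
tool_pos: [0.4994, 0.3488, 0.1094]
tcp_rot: [0.702, 0.7, 0.091, -0.09]
wrist_force: [0.8, 4.8, 0.7]
opening: 0.0192
grasp_force: 58.6
6.25 grasp pt [0.4994 0.346  0.12  ] head 89.81585764774069 elev 0.25634425659902815 F [0.7924 4.8484 0.7213] M [ 0.8752 -0.0999  0.0931] 0.019205671179708995
top saddle 0.78 [376. 300.] [0.4933 0.1464 0.125 ]
top jack 0.76 [370. 304.] [0.5016 0.1501 0.    ]
top lift_mark 0.69 [436. 302.] [0.4913 0.0244 0.139 ]
base 289 ((0.5111657977104187, 0.12809759378433228), (0.10476444661617279, 0.05547666177153587), 35.0557746887207) z 0.014642299351385502
scene saddle 0.56 [261. 248.] [0.4949 0.1551 0.125 ]
scene jack 0.87 [261. 296.] [0.4893 0.1445 0.    ]
scene lift_mark 0.7 [216. 281.] [0.48   0.0238 0.139 ]
base 305 ((0.5211468935012817, 0.19716650247573853), (0.07713399082422256, 0.04190327599644661), 89.33638763427734) z 0.014075756182197918
```

```bash
python3 - <<'E'
from h import *
plan_slide([.484,.060],np.radians(95.4),5,[.497,.1505],np.radians(89.8))
E
```

```text
[-17.5  -6.3  -4.6] [ 0.005 -0.    -0.019]
[-35.1 -12.7  -9.1] [ 0.01  -0.    -0.038]
[-52.8 -19.  -13.7] [ 0.015 -0.    -0.057]
[-70.6 -25.4 -18.3] [ 0.02  -0.    -0.076]
[-88.4 -31.7 -23. ] [ 0.025 -0.    -0.095]
```

```bash
python3 -m creep '[[[-9,-3,-2.3],[0.002,0,-0.01],1],[[-17.5,-6.3,-4.6],[0.005,0,-0.019],1],[[-26,-9.5,-6.8],[0.007,0,-0.028],1],[[-35,-12.7,-9.1],[0.01,0,-0.038],1],[[-44,-16,-11.4],[0.012,0,-0.047],1],[[-53,-19,-13.7],[0.015,0,-0.057],1],[[-62,-22,-16],[0.017,0,-0.066],1],[[-70.6,-25.4,-18.3],[0.02,0,-0.076],1],[[-79.5,-28.5,-20.6],[0.022,0,-0.085],1],[[-88.4,-31.7,-23],[0.025,0,-0.095],1]]'
python3 look.py; python3 - <<'E'
import cv2,numpy as np,glob,os
f=sorted(glob.glob('pics/top*.*.png'),key=os.path.getmtime)[-1]
g=f.replace('top','scene');a=cv2.imread(f)[200:400,300:500];b=cv2.imread(g)[180:380,140:340]
cv2.imwrite('pics/v2.png',cv2.resize(np.hstack([a,b]),(800,400)))
E
```

```text
t: 8.0
tool_pos: [0.468, 0.2569, 0.1094]
tcp_rot: [0.668, 0.733, 0.086, -0.094]
wrist_force: [0.3, 5.2, 0.8]
opening: 0.0192
grasp_force: 58.6
8.0 grasp pt [0.4683 0.2541 0.1201] head 95.39056376884913 elev 0.25590552681182527 F [0.3006 5.1661 0.7753] M [ 0.7701 -0.1022  0.1056] 0.019227813898119672
top saddle 0.57 [419. 306.] [0.4839 0.0567 0.125 ]
top jack 0.72 [411. 310.] [0.4917 0.057  0.    ]
top lift_mark 0.91 [434. 307.] [0.4813 0.0285 0.139 ]
scene lift_mark 0.91 [218. 279.] [0.4798 0.0305 0.139 ]
```

View pics/v2.png

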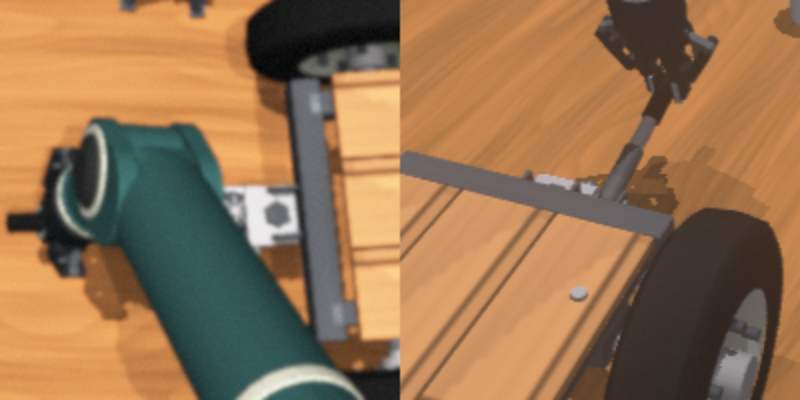

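The top view shows the bolt at pixel (438.5,307) and part of the saddle at about (418,302), just beyond the plate's edge. The arm hides the rest, so I'll measure both from depth.

```bash
python3 - <<'E'
from h import *
np.set_printoptions(precision=4,suppress=True)
p,d=read_camera('top')
P=cloud('top',np.ones_like(d,bool),d)
N=P[(abs(P[:,0]-.48)<.06)&(P[:,1]>-.03)&(P[:,1]<.12)]
for n,lo,hi in [('bolt',.1505,.162),('plate',.140,.1495),('saddle',.119,.131),('lowercap',.095,.115),('base',.009,.019)]:
    Q=N[(N[:,2]>lo)&(N[:,2]<hi)]
    print(n,len(Q),Q.mean(0),Q.min(0),Q.max(0))
    if n in('plate','saddle'): print(cv2.minAreaRect(Q[:,:2].astype(np.float32)))
    if n=='saddle': print(cv2.minEnclosingCircle(Q[:,:2].astype(np.float32)))
im=p[200:400,300:500].copy(); cv2.imwrite('pics/crop3.png',cv2.resize(p[280:330,395:460,::-1],(780,600),interpolation=cv2.INTER_CUBIC))
E
```

```text
bolt 233 [0.4795 0.0183 0.156 ] [ 0.4201 -0.0043  0.1505] [0.5389 0.0516 0.162 ]
plate 470 [0.4811 0.0295 0.146 ] [ 0.4495 -0.0021  0.1401] [0.5289 0.0548 0.1495]
((0.4882272779941559, 0.026939328759908676), (0.07631681859493256, 0.052427660673856735), 6.052027702331543)
saddle 105 [0.4891 0.0588 0.1264] [0.4716 0.0486 0.1203] [0.5035 0.0726 0.1305]
((0.4887908399105072, 0.055820152163505554), (0.032570794224739075, 0.02135501615703106), 36.76108169555664)
((0.4869537949562073, 0.05818086490035057), 0.016728553920984268)
lowercap 33 [0.496  0.0561 0.1056] [0.4663 0.0453 0.0992] [0.511  0.0677 0.1125]
base 39 [0.4965 0.0308 0.0143] [0.4533 0.0024 0.0092] [0.5364 0.0547 0.0189]
```

View pics/crop3.png

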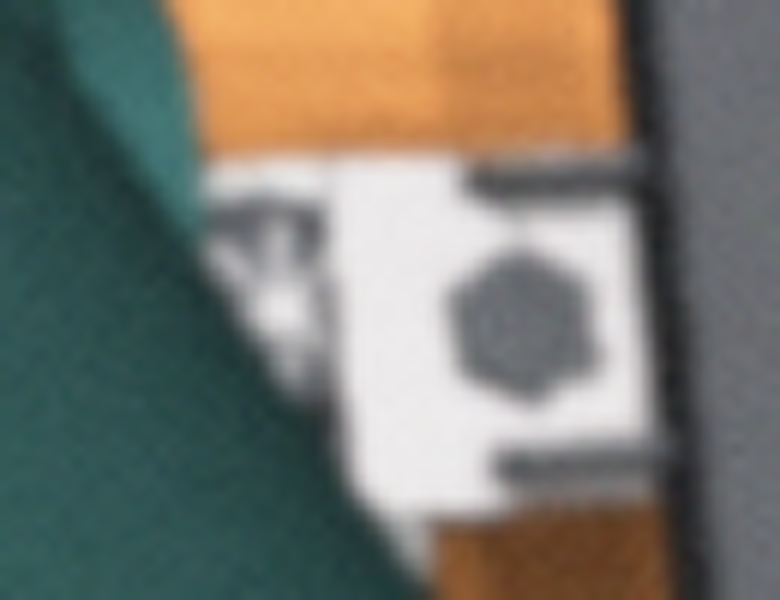

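```bash
python3 - <<'E'
from h import *
plan_slide([.4797,.0225],0,4,[.4865,.0593],0)
E
```

```text
[-8.7 -2.5 -2.3] [0. 0. 0.]
[-17.4  -5.1  -4.5] [0. 0. 0.]
[-26.2  -7.6  -6.8] [0. 0. 0.]
[-34.9 -10.2  -9. ] [0. 0. 0.]
```

```bash
python3 -m creep '[[[-4.4,-1.3,-1.1],[0,0,0],1],[[-8.7,-2.5,-2.3],[0,0,0],1],[[-13,-3.8,-3.4],[0,0,0],1],[[-17.4,-5.1,-4.5],[0,0,0],1],[[-22,-6.4,-5.6],[0,0,0],1],[[-26.2,-7.6,-6.8],[0,0,0],1],[[-30.5,-8.9,-7.9],[0,0,0],1],[[-34.9,-10.2,-9],[0,0,0],1],[[-34.9,-10.2,-9],[0,0,0],1],[[-34.9,-10.2,-9],[0,0,0],1]]'
python3 look.py; python3 - <<'E'
import cv2,numpy as np,glob,os
f=sorted(glob.glob('pics/top*.*.png'),key=os.path.getmtime)[-1]
g=f.replace('top','scene');a=cv2.imread(f)[260:350,385:475];b=cv2.imread(g)[200:330,170:300]
cv2.imwrite('pics/v4.png',np.hstack([cv2.resize(a,(400,400),interpolation=2),cv2.resize(b,(400,400),interpolation=2)]))
E
```

```text
t: 9.8
tool_pos: [0.461, 0.2205, 0.1093]
tcp_rot: [0.668, 0.733, 0.086, -0.094]
wrist_force: [0.6, 5.1, 1.1]
opening: 0.0189
grasp_force: 58.7
9.8 grasp pt [0.4613 0.2177 0.12  ] head 95.3533394898502 elev 0.2560031375166127 F [0.6056 5.125  1.1401] M [ 0.7732 -0.2703  0.1884] 0.018864771247348224
top lift_mark 0.66 [434. 304.] [0.4872 0.0281 0.139 ]
scene saddle 0.72 [350. 189.] [0.5716 0.4332 0.125 ]
scene lift_mark 0.92 [216. 282.] [0.4814 0.0212 0.139 ]
```

View pics/v4.png

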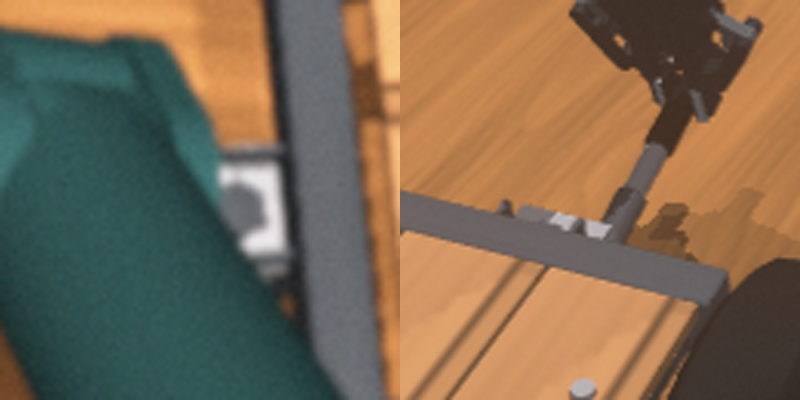

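The bolt's still at (438,307) and the saddle is now hidden under the plate, as planned; the jack moved with the tool. Now the handle arc.

```bash
python3 - <<'E'
import numpy as np
L,g=157,11
for t in list(np.arange(.08,.82,.08))+[.36,.44]:
  for s in (1,-1):
    h=s*t; print(round(h,2),round(L*(np.cos(h)-1)+g*np.sin(h),1),round(-L*np.sin(h)+g*(np.cos(h)-1),1),end='   |  ')
  print()
E
python3 -m creep '[[[0.4,0,-12.6],[0,0.08,0],1],[[-0.3,0,-25],[0,0.16,0],1],[[-1.9,0,-37.6],[0,0.24,0],1],[[-4.5,0,-50],[0,0.32,0],1],[[-7.6,0,-61.5],[0,0.4,0],1],[[-9.5,0,-66.5],[0,0.435,0],1],[[-9.5,0,-66.5],[0,0.435,0],1],[[-9.5,0,-66.5],[0,0.435,0],1]]'
cat > st.py <<'E'
from h import *
np.set_printoptions(precision=4,suppress=True)
s=manip.sense();r=R.from_quat(s['tcp_rot']);x=r.as_matrix()[:,0];g=s['tool_pos']-.011*r.as_matrix()[:,2]
print(s['t'],'grasp',g,'head',np.degrees(np.arctan2(x[1],x[0])),'q',np.arcsin(x[2])+.1,'q from height',np.arcsin((g[2]-.08)/.157)+.1,'F',s['wrist_force'],'M',s['wrist_torque'],'joints',s['q'])
E
python3 st.py
```

```text
0.08 0.4 -12.6   |  -0.08 -1.4 12.5   |  
0.16 -0.3 -25.2   |  -0.16 -3.8 24.9   |  
0.24 -1.9 -37.6   |  -0.24 -7.1 37.0   |  
0.32 -4.5 -49.9   |  -0.32 -11.4 48.8   |  
0.4 -8.1 -62.0   |  -0.4 -16.7 60.3   |  
0.48 -12.7 -73.7   |  -0.48 -22.8 71.3   |  
0.56 -18.1 -85.1   |  -0.56 -29.8 81.7   |  
0.64 -24.5 -95.9   |  -0.64 -37.6 91.6   |  
0.72 -31.7 -106.3   |  -0.72 -46.2 100.8   |  
0.8 -39.7 -116.0   |  -0.8 -55.5 109.3   |  
0.36 -6.2 -56.0   |  -0.36 -13.9 54.6   |  
0.44 -10.3 -67.9   |  -0.44 -19.6 65.8   |  
t: 11.3
tool_pos: [0.4634, 0.194, 0.171]
tcp_rot: [0.634, 0.696, 0.228, -0.25]
wrist_force: [1.5, 3.1, 2.7]
opening: 0.0192
grasp_force: 58.9
11.3 grasp [0.464  0.1871 0.1795] head 95.31062273063134 q 0.7894987589446762 q from height 0.7860381504132485 F [1.4985 3.0679 2.7308] M [ 0.265  -0.3459 -0.1199] joints [-0.0172  0.3966 -0.0635  2.108  -0.9122  0.8948  0.7017]
```

```bash
python3 -m creep '[[[-1.4,0,12.5],[0,-0.08,0],1],[[-3.8,0,24.9],[0,-0.16,0],1],[[-7.1,0,37],[0,-0.24,0],1],[[-11.4,0,48.8],[0,-0.32,0],1],[[-16.7,0,60.3],[0,-0.4,0],1],[[-22.8,0,71.3],[0,-0.48,0],1],[[-29.8,0,81.7],[0,-0.56,0],1],[[-37.6,0,91.6],[0,-0.64,0],1],[[-46.2,0,100.8],[0,-0.72,0],1],[[-53.1,0,107.2],[0,-0.78,0],1]]'
python3 -m creep '[[[0,0,0],[0,0,0],1]]' >/dev/null; python3 st.py
```

```text
t: 12.55
tool_pos: [0.4615, 0.2212, 0.0543]
tcp_rot: [0.672, 0.739, -0.03, 0.035]
wrist_force: [-2.4, 7.7, 11.0]
opening: 0.0191
grasp_force: 60.2
12.675 grasp [0.4608 0.2228 0.065 ] head 95.50586259432455 q 0.008249005229485656 q from height 0.0044187399962418855 F [-0.5165  2.8429  8.3196] M [0.3172 0.2851 0.0615] joints [-0.8236  0.5465  0.3237  2.0534 -0.1452  0.6089 -0.3242]
```

```bash
python3 -m creep '[[[0.4,0,-12.6],[0,0.08,0],1],[[-0.3,0,-25.2],[0,0.16,0],1],[[-1.9,0,-37.6],[0,0.24,0],1],[[-4.5,0,-49.9],[0,0.32,0],1],[[-8.1,0,-62],[0,0.4,0],1],[[-12.7,0,-73.7],[0,0.48,0],1],[[-18.1,0,-85.1],[0,0.56,0],1],[[-24.5,0,-95.9],[0,0.64,0],1],[[-31.7,0,-106.3],[0,0.72,0],1],[[-38.2,0,-114.2],[0,0.785,0],1]]'
python3 -m creep '[[[0,0,0],[0,0,0],1]]' >/dev/null; python3 st.py
python3 - <<'E'
from h import *
p,d=read_camera('top')
for t in ['saddle','lift_mark']:
    for k in mark_of('top',t)[:1]: print(t,k['p'],k['pixel'])
P=cloud('top',np.ones_like(d,bool),d);N=P[(abs(P[:,0]-.48)<.04)&(abs(P[:,1]-.02)<.04)]
print('deck',np.median(P[(abs(P[:,0]-.5)<.1)&(abs(P[:,1]+.12)<.05)][:,2]))
cv2.imwrite('pics/c5.png',cv2.resize(p[270:340,385:465,::-1],(640,560),interpolation=2))
E
```

```text
t: 13.92
tool_pos: [0.4631, 0.1924, 0.1719]
tcp_rot: [0.633, 0.695, 0.23, -0.252]
wrist_force: [0.4, 1.7, 1.2]
opening: 0.0189
grasp_force: 58.9
14.05 grasp [0.4643 0.1849 0.1799] head 95.14119530409236 q 0.7939326122563758 q from height 0.7895204582976973 F [0.6719 1.4021 0.7682] M [-0.6256 -0.1944  0.0171] joints [ 0.0283  0.3997 -0.1095  2.106  -0.8982  0.8867  0.6926]
lift_mark 0.75 [436.4, 305.6]
deck 0.19828492094781192
```

View pics/c5.png

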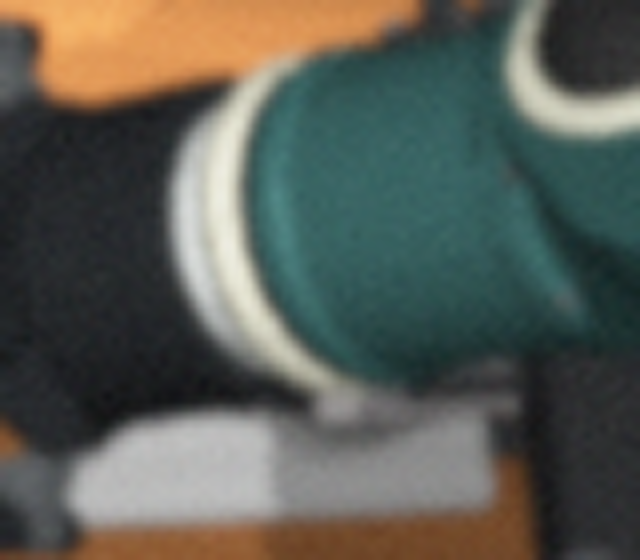

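The wrist covers the plate, but the base's front corner shows at about (446,332). I'll check the saddle position against it.

```bash
python3 - <<'E'
from h import *
for px in [(446.5,332.8),(446.5,323.5),(438.75,307.1)]: print(at_h('top',px,.014 if px[1]>310 else .155))
print('corner -> saddle',at_h('top',(446.5,332.8),.014)[:2]+[.0379,.0458])
E
python3 -m creep '[[[-1.4,0,12.5],[0,-0.08,0],1],[[-3.8,0,24.9],[0,-0.16,0],1],[[-7.1,0,37],[0,-0.24,0],1],[[-11.4,0,48.8],[0,-0.32,0],1],[[-16.7,0,60.3],[0,-0.4,0],1],[[-22.8,0,71.3],[0,-0.48,0],1],[[-29.8,0,81.7],[0,-0.56,0],1],[[-37.6,0,91.6],[0,-0.64,0],1],[[-46.2,0,100.8],[0,-0.72,0],1],[[-53.6,0,107.8],[0,-0.785,0],1]]'
python3 -m creep '[[[0,0,0],[0,0,0],1]]' >/dev/null; python3 st.py; python3 look.py | grep -v jack
```

```text
[ 0.44132477 -0.02094486  0.014     ]
[ 0.46207677 -0.02101608  0.014     ]
[0.47945748 0.02188134 0.155     ]
corner -> saddle [0.47922477 0.02485514]
t: 15.45
tool_pos: [0.461, 0.2214, 0.0549]
tcp_rot: [0.672, 0.739, -0.031, 0.035]
wrist_force: [-10.4, 1.2, 49.5]
opening: 0.0192
grasp_force: 64.5
15.575 grasp [0.4606 0.2227 0.0664] head 95.45159141426066 q 0.007835466021586246 q from height 0.012997438561413152 F [-3.2269 -2.4576 12.8597] M [-0.0989  0.7503 -0.0045] joints [-0.8003  0.5408  0.2942  2.0515 -0.1163  0.6115 -0.3513]
15.575 grasp pt [0.4606 0.2227 0.0664] head 95.45159141426066 elev -0.09216453397841376 F [-3.2269 -2.4576 12.8597] M [-0.0989  0.7503 -0.0045] 0.019249873945439464
top lift_mark 0.58 [436. 303.] [0.4894 0.0242 0.139 ]
base 746 ((0.4779708683490753, 0.04232664033770561), (0.083980031311512, 0.13267335295677185), 6.2592267990112305) z 0.014992629889616027
scene lift_mark 0.62 [216. 281.] [0.4794 0.025  0.139 ]
```

```bash
python3 -m creep '[[[0.4,0,-12.6],[0,0.08,0],1],[[-0.3,0,-25.2],[0,0.16,0],1],[[-1.9,0,-37.6],[0,0.24,0],1],[[-4.5,0,-49.9],[0,0.32,0],1],[[-8.1,0,-62],[0,0.4,0],1],[[-12.7,0,-73.7],[0,0.48,0],1],[[-18.1,0,-85.1],[0,0.56,0],1],[[-24.5,0,-95.9],[0,0.64,0],1],[[-31.7,0,-106.3],[0,0.72,0],1],[[-38.2,0,-114.2],[0,0.785,0],1]]'
python3 -m creep '[[[0,0,0],[0,0,0],1]]' >/dev/null; python3 st.py
python3 -m creep '[[[-1.4,0,12.5],[0,-0.08,0],1],[[-3.8,0,24.9],[0,-0.16,0],1],[[-7.1,0,37],[0,-0.24,0],1],[[-11.4,0,48.8],[0,-0.32,0],1],[[-16.7,0,60.3],[0,-0.4,0],1],[[-22.8,0,71.3],[0,-0.48,0],1],[[-29.8,0,81.7],[0,-0.56,0],1],[[-37.6,0,91.6],[0,-0.64,0],1],[[-46.2,0,100.8],[0,-0.72,0],1],[[-53.6,0,107.8],[0,-0.785,0],1]]'
python3 -m creep '[[[0,0,0],[0,0,0],1]]' >/dev/null; python3 st.py; cat > deck.py <<'E'
from h import *
np.set_printoptions(precision=4,suppress=True)
p,d=read_camera('scene');P=cloud('scene',np.ones_like(d,bool),d)
for y in (-.03,-.1,-.2,-.3): print(y,np.median(P[(abs(P[:,0]-.55)<.07)&(abs(P[:,1]-y)<.02)&(P[:,2]>.15)&(P[:,2]<.26)][:,2]))
E
python3 deck.py; python3 look.py | grep base
```

```text
t: 17.32
tool_pos: [0.4623, 0.1941, 0.1717]
tcp_rot: [0.633, 0.695, 0.229, -0.253]
wrist_force: [-1.0, 2.6, -2.2]
opening: 0.0189
grasp_force: 59.2
17.45 grasp [0.4631 0.187  0.1801] head 95.24361232882514 q 0.7968913365780432 q from height 0.7917299358075555 F [-1.296   3.8028 -0.0712] M [ 0.345  -0.1089  0.1425] joints [ 0.0642  0.4036 -0.1559  2.1037 -0.8824  0.8771  0.6782]
t: 18.7
tool_pos: [0.4603, 0.2219, 0.055]
tcp_rot: [0.672, 0.739, -0.031, 0.034]
wrist_force: [-12.3, -0.2, 60.9]
opening: 0.0191
grasp_force: 66.3
18.825 grasp [0.4602 0.2233 0.0667] head 95.4894239281153 q 0.008245333398319774 q from height 0.014891606039280858 F [-5.828  -1.1433 16.0947] M [ 0.0263  1.1824 -0.057 ] joints [-0.7772  0.5372  0.2639  2.05   -0.0895  0.6119 -0.3763]
-0.03 0.20334412138188152
-0.1 0.20376125896656888
-0.2 0.20248587804785823
-0.3 0.2011469726647095
base 797 ((0.47751644253730774, 0.041460875421762466), (0.08348336815834045, 0.13599596917629242), 5.169824123382568) z 0.01477503432528171
```

```bash
python3 -m creep '[[[0.4,0,-12.6],[0,0.08,0],1],[[-0.3,0,-25.2],[0,0.16,0],1],[[-1.9,0,-37.6],[0,0.24,0],1],[[-4.5,0,-49.9],[0,0.32,0],1],[[-8.1,0,-62],[0,0.4,0],1],[[-12.7,0,-73.7],[0,0.48,0],1],[[-18.1,0,-85.1],[0,0.56,0],1],[[-24.5,0,-95.9],[0,0.64,0],1],[[-31.7,0,-106.3],[0,0.72,0],1],[[-38.2,0,-114.2],[0,0.785,0],1]]'
python3 -m creep '[[[0,0,0],[0,0,0],1]]' >/dev/null; python3 st.py
python3 -m creep '[[[-1.4,0,12.5],[0,-0.08,0],1],[[-3.8,0,24.9],[0,-0.16,0],1],[[-7.1,0,37],[0,-0.24,0],1],[[-11.4,0,48.8],[0,-0.32,0],1],[[-16.7,0,60.3],[0,-0.4,0],1],[[-22.8,0,71.3],[0,-0.48,0],1],[[-29.8,0,81.7],[0,-0.56,0],1],[[-37.6,0,91.6],[0,-0.64,0],1],[[-46.2,0,100.8],[0,-0.72,0],1],[[-53.6,0,107.8],[0,-0.785,0],1]]'
python3 -m creep '[[[0,0,0],[0,0,0],1]]' >/dev/null; python3 st.py; python3 deck.py; python3 look.py | grep base
```

```text
t: 20.62
tool_pos: [0.4622, 0.1944, 0.1718]
tcp_rot: [0.632, 0.695, 0.229, -0.253]
wrist_force: [-1.5, 3.1, -1.5]
opening: 0.0189
grasp_force: 59.3
20.75 grasp [0.4629 0.1873 0.1803] head 95.26882686314086 q 0.7972093376070148 q from height 0.7932265205594883 F [-1.1487  5.1813  0.8777] M [ 0.5218 -0.0676  0.1607] joints [ 0.1007  0.4072 -0.2     2.1012 -0.8652  0.8658  0.6632]
t: 22.0
tool_pos: [0.4601, 0.2224, 0.0551]
tcp_rot: [0.672, 0.739, -0.031, 0.034]
wrist_force: [-13.5, 0.4, 61.5]
opening: 0.0191
grasp_force: 66.5
22.125 grasp [0.4601 0.2238 0.0666] head 95.50416503247459 q 0.008650510998378755 q from height 0.014740756727252335 F [-6.0793  0.4855 16.5677] M [ 0.2505  1.2841 -0.1067] joints [-0.7549  0.5349  0.235   2.0483 -0.0642  0.6116 -0.4   ]
-0.03 0.21128381739747937
-0.1 0.21112770377757262
-0.2 0.20844130340876
-0.3 0.20565781417302165
base 771 ((0.4775819182395935, 0.04037419334053993), (0.08406177908182144, 0.13956418633460999), 5.3597564697265625) z 0.01492036082790893
```

Clearance is about 14.5 mm, too close to call, and roughly 34 mm of ram is used. That leaves room for one more stroke.

```bash
python3 -m creep '[[[0.4,0,-12.6],[0,0.08,0],1],[[-0.3,0,-25.2],[0,0.16,0],1],[[-1.9,0,-37.6],[0,0.24,0],1],[[-4.5,0,-49.9],[0,0.32,0],1],[[-8.1,0,-62],[0,0.4,0],1],[[-12.7,0,-73.7],[0,0.48,0],1],[[-18.1,0,-85.1],[0,0.56,0],1],[[-24.5,0,-95.9],[0,0.64,0],1],[[-31.7,0,-106.3],[0,0.72,0],1],[[-38.2,0,-114.2],[0,0.785,0],1]]'
python3 -m creep '[[[0,0,0],[0,0,0],1]]' >/dev/null; python3 st.py
python3 -m creep '[[[-1.4,0,12.5],[0,-0.08,0],1],[[-3.8,0,24.9],[0,-0.16,0],1],[[-7.1,0,37],[0,-0.24,0],1],[[-11.4,0,48.8],[0,-0.32,0],1],[[-16.7,0,60.3],[0,-0.4,0],1],[[-22.8,0,71.3],[0,-0.48,0],1],[[-29.8,0,81.7],[0,-0.56,0],1],[[-37.6,0,91.6],[0,-0.64,0],1],[[-46.2,0,100.8],[0,-0.72,0],1],[[-53.6,0,107.8],[0,-0.785,0],1]]'
python3 -m creep '[[[0,0,0],[0,0,0],1],[[0,0,0],[0,0,0],1],[[0,0,0],[0,0,0],1],[[0,0,0],[0,0,0],1],[[0,0,0],[0,0,0],1],[[0,0,0],[0,0,0],1]]' >/dev/null; python3 st.py; python3 deck.py; python3 look.py | grep -v jack
python3 - <<'E'
import cv2,numpy as np,glob,os
f=sorted(glob.glob('pics/scene*.*.png'),key=os.path.getmtime)[-1]
cv2.imwrite('pics/v6.png',np.hstack([cv2.imread(f)[130:430,120:520],cv2.imread(f.replace('scene','top'))[130:430,120:520]]))
E
```

```text
t: 23.92
tool_pos: [0.4622, 0.1948, 0.1721]
tcp_rot: [0.632, 0.695, 0.23, -0.253]
wrist_force: [-0.5, 3.5, -1.3]
opening: 0.0188
grasp_force: 59.3
24.05 grasp [0.4629 0.1876 0.1805] head 95.27504404972665 q 0.7976136442427046 q from height 0.794922204698783 F [-1.1467  6.2376  1.2267] M [0.7356 0.0087 0.1527] joints [ 0.1359  0.4114 -0.2425  2.0988 -0.8481  0.8547  0.6481]
t: 25.3
tool_pos: [0.4601, 0.2229, 0.0551]
tcp_rot: [0.672, 0.739, -0.031, 0.034]
wrist_force: [-15.0, 0.4, 61.2]
opening: 0.019
grasp_force: 66.6
26.05 grasp [0.46   0.2243 0.0667] head 95.43711567362709 q 0.011621904197724658 q from height 0.015066600505189529 F [-5.2186  3.0151 12.267 ] M [0.7631 1.1723 0.0364] joints [-0.7306  0.5322  0.2052  2.0475 -0.0418  0.6099 -0.4215]
-0.03 0.21574030197681204
-0.1 0.2184557383378224
-0.2 0.21439576305051333
-0.3 0.21024179434673207
26.1 grasp pt [0.4601 0.2243 0.0667] head 95.43524036168766 elev -0.08832939549233693 F [-5.7596  2.4667 12.7053] M [ 0.7932  1.2432 -0.032 ] 0.019041758261908494
top lift_mark 0.81 [439. 302.] [0.4932 0.0178 0.139 ]
base 789 ((0.4777265191078186, 0.04078622907400131), (0.08448595553636551, 0.13952447474002838), 5.136974334716797) z 0.014706076215831754
scene lift_mark 0.92 [214. 271.] [0.4612 0.0473 0.139 ]
```

View pics/v6.png

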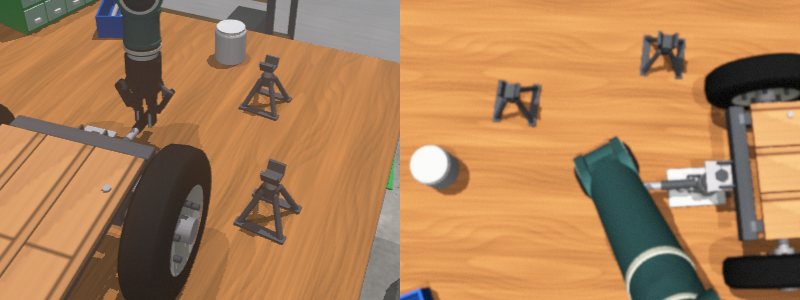

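The tyres are about 21 mm up. The handle is pinched at the bottom of its stroke with about 12 N on it, the stands and tin haven't moved, and the arm is clear of the cart.

```bash
python3 -c "from plant import manip; print(manip.finish_job())"
```

```text
the job is handed in; nothing more can be done
None
```

I've handed the job in; no verdict came back. By my depth readings the tyres are about 21 mm off the bench, the saddle was 1–3 mm from the lift mark, the handle is held at the bottom of its stroke, and the stands and tin look undisturbed in the last pictures.

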